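# Start up the stove's interlocked extractor

## Task

Start the stove's extractor: push all three red-balled interlock levers fully over from the white stripe to the green one - the interlock allows only one order, so feel gently for the lever that is free and never force a blocked one - and then wind the damper crank clockwise, seen from above, all the way to its stop. Leave the pepper mill, can, bowl, jug and mug around them standing where they are, and let go at the end.

Things in the scene. Friction and masses are not known exactly. Their poses are not given: they have to be found in the camera images.
- switch_a: one of three identical grey switch boxes, screwed down, 80 x 60 mm (x, y) and 58 mm high on a 96 x 72 x 6 mm foot plate; origin: centre of its underside; the lever is thrown along the box's own +x, from the white stripe (-x end) to the green stripe (+x end)
- lever_a_ball (a point): centre of the red ball (28 mm diameter) that tops that box's upright steel lever (12 mm square stem). The lever pivots on the box's centre line, 20 mm above its underside, 110 mm below the ball, about the box's y axis; off, the ball is 38 mm to -x of the box's centre and 123 mm above the ledge; on, the same to +x
- lever_a (a joint): angle of that lever: 0 off (leaning to the box's -x, white stripe), 0.7 rad fully on (at its stop, leaning to +x, green stripe). It stays where it is left; about 1.5 N at the ball moves a free lever; a blocked one stops hard after about 0.1 rad. One is free at the start, and each lever fully on frees one other; which comes when cannot be seen and must be found by trying
- switch_b: one of three identical grey switch boxes, screwed down, 80 x 60 mm (x, y) and 58 mm high on a 96 x 72 x 6 mm foot plate; origin: centre of its underside; the lever is thrown along the box's own +x, from the white stripe (-x end) to the green stripe (+x end)
- lever_b_ball (a point): centre of the red ball (28 mm diameter) that tops that box's upright steel lever (12 mm square stem). The lever pivots on the box's centre line, 20 mm above its underside, 110 mm below the ball, about the box's y axis; off, the ball is 38 mm to -x of the box's centre and 123 mm above the ledge; on, the same to +x
- lever_b (a joint): angle of that lever: 0 off (leaning to the box's -x, white stripe), 0.7 rad fully on (at its stop, leaning to +x, green stripe). It stays where it is left; about 1.5 N at the ball moves a free lever; a blocked one stops hard after about 0.1 rad. One is free at the start, and each lever fully on frees one other; which comes when cannot be seen and must be found by trying
- switch_c: one of three identical grey switch boxes, screwed down, 80 x 60 mm (x, y) and 58 mm high on a 96 x 72 x 6 mm foot plate; origin: centre of its underside; the lever is thrown along the box's own +x, from the white stripe (-x end) to the green stripe (+x end)
- lever_c_ball (a point): centre of the red ball (28 mm diameter) that tops that box's upright steel lever (12 mm square stem). The lever pivots on the box's centre line, 20 mm above its underside, 110 mm below the ball, about the box's y axis; off, the ball is 38 mm to -x of the box's centre and 123 mm above the ledge; on, the same to +x
- lever_c (a joint): angle of that lever: 0 off (leaning to the box's -x, white stripe), 0.7 rad fully on (at its stop, leaning to +x, green stripe). It stays where it is left; about 1.5 N at the ball moves a free lever; a blocked one stops hard after about 0.1 rad. One is free at the start, and each lever fully on frees one other; which comes when cannot be seen and must be found by trying
- winder: white round damper winder, screwed down, 112 mm across, 45 mm high, with a steel crank on its top (arm from 51 to 59 mm height); origin: centre of its underside, on the crank's upright axis
- crank_grip (a point): centre of the crank's dark wooden upright grip, 82 mm above the ledge: a cylinder 22 mm in diameter and 45 mm tall (59 to 104 mm height) that spins freely on the arm's end, 50 mm from the crank's axis; at the start it lies on the winder's -x side
- crank (a joint): angle wound: 0 at the start, grows clockwise seen from above, hard stop at 5.0 rad (about four fifths of a turn). About 2 N at the grip turns it; it stays where it is left. Blocked (stops hard after about 0.1 rad) until all three levers are on
- pepper_mill: tall turned pepper mill of dark wood, 44 mm across, 165 mm high; bystander, loose; origin: centre of its underside
- oil_can: yellow-labelled can, 54 mm across, 100 mm high; bystander, loose; origin: centre of its underside
- bowl: small blue bowl, 72 mm across, 40 mm high; bystander, loose; origin: centre of its underside
- jug: glass measuring jug, 86 mm across, 115 mm high, handle to its +y reaching 73 mm from the axis; bystander, loose; origin: centre of its underside
- mug: white mug, 76 mm across, 85 mm high, handle to its +y; bystander, loose; origin: centre of its underside
There are look-alikes about, which are no part of the job. What is shaped like the switch_a but blue or yellow is not meant.

How it is judged:
By the outcome, as a careful person would: the job done as asked, in the order asked, and still so for the second after the job is handed in, with the robot touching nothing.
It also fails if it takes over 72 s, if anything falls off the work surface, if the arm or the gripper's body presses on something with over 40 N, if the wrist force passes 120 N, or if a joint passes its speed limit or range.

## Robot

A 7-joint arm with a two-finger parallel gripper is mounted at the origin on the work surface. World frame = base frame: x ahead of the robot, y to its left, z up, the work surface at z = 0. Lengths are in mm, angles in rad, forces in N, time in s.
With the tool pointing down it reaches from about 425 to 1025 mm from the base axis. Payload 9.4 kg.
Tool frame: the origin (TCP) lies midway between the tips of the shut fingers; the grasp point (between the pads) lies 19 mm behind it (bot.grip_depth is the distance from the TCP to the grasp point, in mm); z points along the fingers, y is the line along which they close (so a half turn about z gives the same grasp; the last joint's range is limited). The gripper opens to 85 mm and grips with 20 to 120 N. Pads are 22 mm wide; open, the fingers measure 114 mm over their backs; the gripper's body (76 mm by 85 mm) begins 54 mm behind the grasp point. The pads swing forward as they close: fully open they stand 13 mm farther back than shut.
Start: joints at [1.099, 0.599, -0.003, 1.599, 0.002, 0.943, -0.08], TCP at [278.841, -669.232, 197.975] pointing down, gripper open.
Joint ranges: [-2.57, 2.57], [-0.35, 1.97], [-1.29, 1.29], [0.11, 2.56], [-1.05, 4.19], [0.11, 1.86], [-2.63, 2.63]. Speed limits (rad/s): [2.22, 2.22, 3.01, 3.01, 3.14, 3.14, 3.14].

## Interface

Orientations are given as a unit quaternion [w, x, y, z].
In Python, from bench import bot gives the robot as it stands.
- The arm moves only by the tool servo_tool, never from a script. Its argument "moves" is a list of rows, each a list of 5 numbers: the opening, from 0 (shut) to 1 (fully open), then the shift along the tool's x, y, z in m, then the turn about the tool's z in degrees. In form: [[jaw, dx, dy, dz, yaw], ...]. A call has 1 to 20 rows; each row is the pose to reach, as a shift and turn from the pose commanded when the call began, along the tool's axes at that moment; what a row does not reach only later rows make up. A row lasts 1/10 s, in which the tool goes at most 50 mm and 8.59 degrees, less where a joint would pass 70% of its speed; a pose out of reach is approached as far as the arm can. A call with a gripper value outside its range is refused whole. The fingers move at their own pace and stop on an object; "force" is the grip in N (left out, the last holds). Time passes only in rows, so rows that repeat a pose let the fingers close. It gives the time, the measured TCP pose, the force, the opening and the grip force at its end, in the units of the state.
- bot.get_obs(): the state, without advancing time (a new reading comes with each control period).
- bot.read_camera(name): name is "scene" or "top" or "wrist"; returns a dict with "frame" (384x512x3 uint8, red, green, blue), "z_map" (384x512 float32, mm along the optical axis (not along the pixel's ray), 0 where there is no reading), "K" (3x3 intrinsics, pixels), "R" (3x3) and "t" (3): a world point X has camera coordinates R X + t; the wrist camera has in their place "tool_from_camera" (4x4, takes a point from camera to tool coordinates, whose origin is the TCP and whose axes are the flange's). Camera axes: x right, y down, z forward; pixel columns grow to the right and rows downward; lengths in mm; the calibration is good to about 2 mm. A picture is of the moment at which its call begins: read the wrist's pose just before it.
- bot.job_done(): hands the job in; it is judged then, once.
The state is a dict: "clock": time; "joint_positions": joint angles; "dq": joint speeds; "joint_efforts": joint torques, N m; "position": TCP position; "tcp_rot": TCP orientation; "contact_force": force on the tool from outside, world axes, zero at the start; "torque": the same for the moment, N m; "width": finger opening in mm; "grip_force": force on a finger pad.
Only numpy, scipy, OpenCV 4.12 (cv2) and the standard library are available. Lean on these libraries where they do the work, as an engineer would, in place of code of your own. Each camera call takes 0.05 s, during which the arm holds its last target. There are 200 camera calls.

## Working session

There is one attempt and no reset: what is moved stays moved. The work goes in short steps, Python scripts to look and compute and a tool call to move; the robot and the scene stay as the last step left them, time stands still between calls to the robot, and variables do not carry over. Pictures are saved under pics/ and viewed, at most 10 in all, crops included, and the job is handed in when it is done.

Besides the shell and the picture viewer there is one more tool, called after "Call:" as a command line: name --pt "numbers of a row" for each row, then --argument value for the rest. servo_tool: Moves the arm, as the interface text tells. Its arguments: {"type":"object","properties":{"moves":{"type":"array","items":{"type":"array","items":{"type":"number"}}},"force":{"type":"number"}},"required":["moves"]}

```bash
mkdir -p pics; python3 - <<'E'
from bench import bot
import cv2,numpy as np,pickle
d={}
for n in("scene","top"):
    d[n]=bot.read_camera(n); cv2.imwrite(f"pics/{n}0.png",d[n]["frame"][:,:,::-1])
    print(n,d[n]["K"].tolist(),d[n]["R"].round(3).tolist(),d[n]["t"].round(1).tolist())
pickle.dump(d,open("d.pkl","wb"))
o=bot.get_obs();print(o["clock"],o["position"],o["tcp_rot"],o["width"])
E
```

```text
scene [[428.7971463551882, 0.0, 259.9910902282885], [0.0, 428.7971463551882, 192.66338860337257], [0.0, 0.0, 1.0]] [[0.833, 0.553, -0.005], [0.417, -0.634, -0.651], [-0.363, 0.541, -0.759]] [-419.6, -195.1, 1405.4]
top [[400.88815983346745, 0.0, 249.81081338296585], [0.0, 400.88815983346745, 187.07295169981649], [0.0, 0.0, 1.0]] [[-0.054, -0.999, -0.006], [-0.972, 0.054, -0.229], [0.229, -0.006, -0.973]] [-53.3, 548.5, 1188.7]
0.1 [ 278.64191648 -668.82400017  197.20968268] [-6.68614137e-04  9.80582070e-01  1.96107934e-01 -1.90230112e-04] 85.26751134701894
```

View pics/scene0.png

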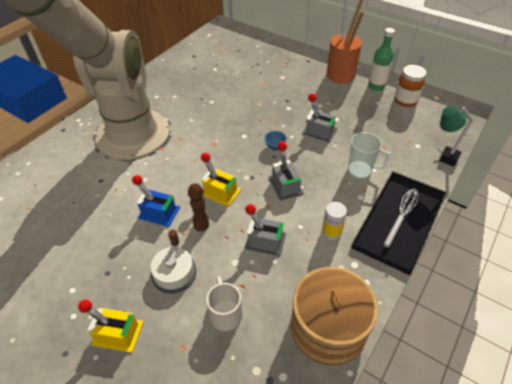

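View pics/top0.png

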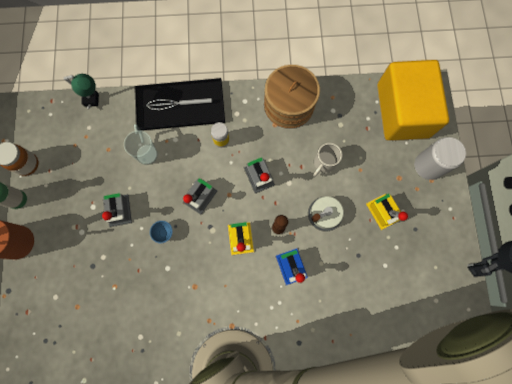

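The grey boxes are in the top view at about (117,209), (200,196) and (259,175), with balls at (107,215), (187,198) and (264,177). The look-alikes are blue (292,266), yellow (240,238) and yellow (386,210). The winder is at (326,213) with its grip near (316,217). I'll measure these now.

```bash
cat > h.py <<'E'
import numpy as np,cv2
def cast(c,u,v,z):
    R,t,K=c["R"],c["t"],c["K"]
    d=R.T@np.linalg.inv(K)@[u,v,1.]; o=-R.T@t
    return o+d*(z-o[2])/d[2]
def blobs(c,m,z,amin=6):
    n,_,s,ce=cv2.connectedComponentsWithStats(m.astype(np.uint8))
    return [(s[i,4],ce[i].round(1),cast(c,*ce[i],z).round(1)) for i in range(1,n) if s[i,4]>=amin]
E
python3 - <<'E'
import pickle;from h import *
d=pickle.load(open("d.pkl","rb"))
for n in d:
    c=d[n];h=cv2.cvtColor(c["frame"],cv2.COLOR_RGB2HSV).astype(int);H,S,V=h[...,0],h[...,1],h[...,2]
    for nm,m,z in(("red",((H<5)|(H>174))&(S>170)&(V>90),123),("green",(H>45)&(H<85)&(S>110)&(V>60),58)):
        print(n,nm)
        for b in blobs(c,m,z):print(b[0],b[1],b[2])
c=d["top"]["frame"];a=cv2.resize(c[130:290,90:350],None,fx=3,fy=3,interpolation=cv2.INTER_CUBIC)
cv2.imwrite("pics/crop.png",a[:,:,::-1])
# points by depth over the top cam: world cloud
for n in d:
    c=d[n];v,u=np.mgrid[:384,:512];Z=c["z_map"]
    P=(np.linalg.inv(c["K"])@np.stack([u,v,np.ones_like(u)]).reshape(3,-1))*Z.reshape(-1)
    W=(c["R"].T@(P-c["t"][:,None])).T.reshape(384,512,3);np.save(n+"W.npy",W)
W=np.load("topW.npy")
for nm,(u,v) in dict(A=(117,209),B=(200,196),C=(259,175),w=(326,213),grip=(316,217),mill=(280,224),can=(220,134),bowl=(161,231),jug=(146,153),mug=(329,156)).items():print(nm,W[v,u].round())
E
```

```text
scene red
41 [312.1  97. ] [470.8 342.  123. ]
57 [281.6 145.6] [506.7 104.3 123. ]
54 [205.3 156.8] [357.5 -46.1 123. ]
58 [136.9 179.5] [ 261.7 -208.3  123. ]
67 [250.2 208.9] [ 560.2 -127.5  123. ]
120 [ 84.6 305.4] [ 419.4 -522.   123. ]
scene green
155 [384.9  49.5] [520.8 828.2  58. ]
7 [382.6  62.1] [547.5 743.6  58. ]
38 [375.9  87.2] [589.1 588.8  58. ]
317 [453.7 118. ] [860.9 571.5  58. ]
32 [331.3 121.2] [544.3 345.7  58. ]
47 [229.8 183. ] [431.3 -41.4  58. ]
58 [290.7 180.6] [567.1  58.3  58. ]
65 [167.2 202.6] [ 333.7 -189.3   58. ]
66 [279.  231.2] [ 630.6 -105.    58. ]
103 [126.5 325.1] [ 488.  -493.3   58. ]
top red
60 [264.  176.6] [ 560.7 -126.8  123. ]
53 [186.9 198.3] [507.  104.7 123. ]
54 [105.6 215.5] [468.7 343.7 123. ]
61 [402.8 215.7] [ 420.7 -523.5  123. ]
53 [240.6 246.6] [356.8 -46.8 123. ]
61 [299.7 277.3] [ 262.  -209.1  123. ]
top green
231 [80.  83.5] [933.8 466.1  58. ]
46 [254.6 161.4] [ 629.3 -102.8   58. ]
53 [204.4 183.3] [566.2  59.   58. ]
52 [111.4 196. ] [541.5 350.9  58. ]
47 [382.6 198. ] [ 488.4 -493.9   58. ]
48 [238.4 224.5] [430.1 -41.6  58. ]
54 [288.8 254.1] [ 332.3 -189.5   58. ]
A [500. 334.  53.]
B [526.  74.  57.]
C [ 579. -114.   75.]
w [ 451. -313.   60.]
grip [ 433. -273.  106.]
mill [ 412. -162.  153.]
can [713.   1.  97.]
bowl [430. 208.   4.]
jug [657. 229. 115.]
mug [ 649. -352.    8.]
```

View pics/crop.png

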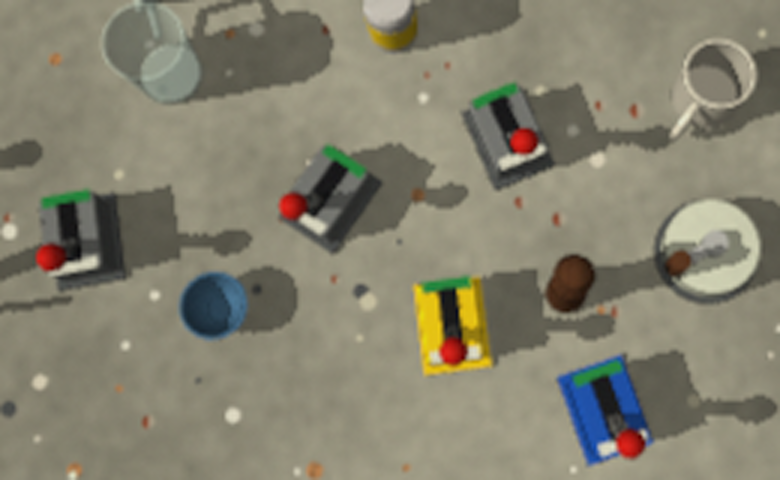

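The crop confirms the three grey boxes (crop px (70,240), (325,205), (505,140)) and the winder with its dark grip (680,263). The ball heights agree in both views. Next I measure the winder.

```bash
python3 - <<'E'
import numpy as np,pickle;from h import *
d=pickle.load(open("d.pkl","rb"))
for n in d:
    W=np.load(n+"W.npy");q=W.reshape(-1,3);near=np.hypot(W[...,0]-451,W[...,1]+313)<90
    for lo,hi in((42,48),(62,98),(99,110)):
        m=near&(W[...,2]>lo)&(W[...,2]<hi);p=W[m]
        (c,r)=cv2.minEnclosingCircle(p[:,:2].astype(np.float32));print(n,lo,len(p),p.mean(0).round(1),np.round(c,1),round(r,1))
    for nm,xy,lo,hi in(("mill",(412,-165),60,175),("mug",(650,-352),60,95),("jug",(657,229),60,125)):
        m=(np.hypot(W[...,0]-xy[0],W[...,1]-xy[1])<90)&(W[...,2]>lo)&(W[...,2]<hi);p=W[m]
        print(n,nm,p.min(0).round(),p.max(0).round())
E
```

```text
scene 42 867 [ 460.6 -325.    44.4] [ 457.8 -321. ] 49.7
scene 62 91 [ 442.3 -285.    78.4] [ 451.3 -299. ] 35.0
scene 99 59 [ 436.  -277.   103.1] [ 434.4 -276.7] 11.4
scene mill [ 324. -213.   60.] [ 441. -149.  164.]
scene mug [ 581. -377.   60.] [ 670. -294.   88.]
scene jug [648. 211.  60.] [740. 297. 118.]
top 42 438 [ 457.5 -322.    44.4] [ 456.6 -319.1] 49.3
top 62 25 [ 435.5 -284.3   74.1] [ 441.9 -298.2] 34.8
top 99 41 [ 433.8 -274.7  103.4] [ 434.  -274.8] 10.7
top mill [ 324. -208.   60.] [ 440. -146.  165.]
top mug [ 580. -374.   60.] [ 670. -291.   91.]
top jug [646. 214.  60.] [738. 298. 119.]
```

Call:
servo_tool --pt "0 0.414 -0.396 0 -86" --pt "0 0.414 -0.396 0 -86" --pt "0 0.414 -0.396 0 -86" --pt "0 0.414 -0.396 0 -86" --pt "0 0.414 -0.396 0 -86" --pt "0 0.414 -0.396 0 -86" --pt "0 0.414 -0.396 0 -86" --pt "0 0.414 -0.396 0 -86" --pt "0 0.414 -0.396 0 -86" --pt "0 0.414 -0.396 0 -86" --pt "0 0.414 -0.396 0 -86" --pt "0 0.414 -0.396 0 -86" --pt "0 0.414 -0.396 0 -86" --pt "0 0.414 -0.396 0 -86" --pt "0 0.414 -0.396 0 -86" --pt "0 0.414 -0.396 0 -86" --pt "0 0.414 -0.396 0 -86" --pt "0 0.414 -0.396 0 -86" --force 40

```text
clock: 1.9
position: [508.4, -145.1, 198.0]
tcp_rot: [0.0, 0.584, 0.812, -0.0]
contact_force: [-0.4, 0.4, 0.4]
width: -0.0
grip_force: 0.0
```

Call:
servo_tool --pt "0 0 0 0.05 0" --pt "0 0 0 0.095 0" --pt "0 0 0 0.095 0" --pt "0 0 0.008 0.095 0" --pt "0 0 0.014 0.095 0" --pt "0 0 0.017 0.095 0" --pt "0 0 0.02 0.095 0" --pt "0 0 0.022 0.095 0" --pt "0 0 0.024 0.095 0" --pt "0 0 0.026 0.095 0" --pt "0 0 0.028 0.095 0" --pt "0 0 0.028 0.095 0"

```text
clock: 3.1
position: [535.5, -135.4, 102.9]
tcp_rot: [0.0, 0.583, 0.812, 0.0]
contact_force: [0.3, 0.2, -0.1]
width: 0.3
grip_force: 0.0
```

Call:
servo_tool --pt "0 0 0.002 0 0" --pt "0 0 0.003 0 0" --pt "0 0 0.004 0 0" --pt "0 0 0.005 0 0" --pt "0 0 0.005 0 0"

```text
clock: 3.6
position: [540.1, -133.8, 103.0]
tcp_rot: [0.0, 0.583, 0.812, 0.0]
contact_force: [0.4, 0.8, -0.1]
width: -0.1
grip_force: 0.0
```

Call:
servo_tool --pt "0 0 0.001 0 0" --pt "0 0 0.002 0 0" --pt "0 0 0.003 0 0" --pt "0 0 0.003 0 0"

```text
clock: 4.0
position: [543.0, -132.9, 103.0]
tcp_rot: [0.0, 0.583, 0.812, 0.0]
contact_force: [-0.3, 0.8, -0.4]
width: 0.1
grip_force: 0.0
```

```bash
cat >> h.py <<'E'
def reds():
    from bench import bot
    for n in("scene","top"):
        c=bot.read_camera(n);h=cv2.cvtColor(c["frame"],cv2.COLOR_RGB2HSV).astype(int);H,S,V=h[...,0],h[...,1],h[...,2]
        for b in blobs(c,((H<5)|(H>174))&(S>170)&(V>90),123):
            if b[2][0]>440:print(n,b[0],b[1],b[2])
        yield n,c
E
python3 - <<'E'
from h import *
for n,c in reds():
    if n=="scene":cv2.imwrite("pics/s1.png",cv2.resize(c["frame"][130:280,170:370],None,fx=3.5,fy=3.5)[:,:,::-1])
E
```

```text
scene 42 [312.   97.1] [470.8 341.7 123. ]
scene 55 [281.7 145.6] [506.9 104.2 123. ]
scene 68 [250.1 208.8] [ 559.8 -127.3  123. ]
top 54 [187.  198.3] [507.  104.5 123. ]
top 55 [105.8 215.4] [469.1 343.2 123. ]
```

View pics/s1.png

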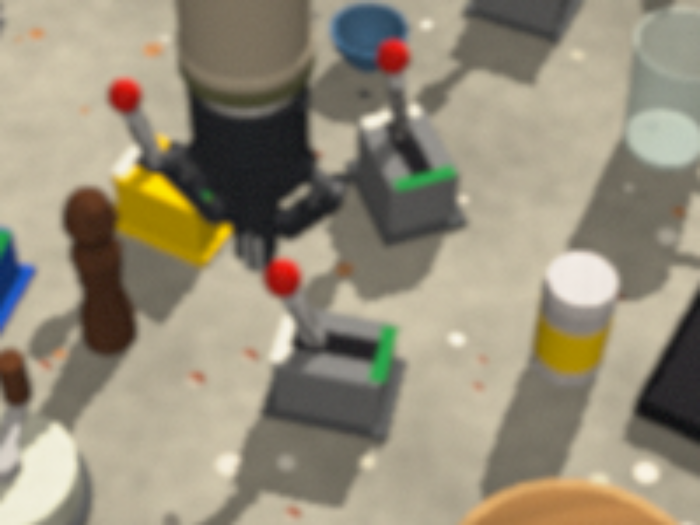

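The ball isn't touched yet, and with the fingers shut the knuckles stick out along the push line. I'll back off, turn 90° and push with the narrow side.

Call:
servo_tool --pt "0 0 -0.03 0 0" --pt "0 0 -0.03 0 90" --pt "0 0 -0.03 0 90" --pt "0 0 -0.03 0 90" --pt "0 0 -0.03 0 90" --pt "0 0 -0.03 0 90" --pt "0 0 -0.03 0 90" --pt "0 0 -0.03 0 90" --pt "0 0 -0.03 0 90" --pt "0 0 -0.03 0 90" --pt "0 0 -0.03 0 90" --pt "0 0 -0.03 0 90" --pt "0 0 -0.03 0 90" --pt "0 0 -0.03 0 90"

```text
clock: 5.5
position: [514.4, -142.4, 103.0]
tcp_rot: [0.0, 0.987, 0.163, -0.0]
contact_force: [-0.3, -1.2, -0.0]
width: -0.3
grip_force: 0.0
```

Call:
servo_tool --pt "0 0.015 0 0 0" --pt "0 0.02 0 0 0" --pt "0 0.022 0 0 0" --pt "0 0.024 0 0 0" --pt "0 0.026 0 0 0" --pt "0 0.027 0 0 0" --pt "0 0.028 0 0 0" --pt "0 0.028 0 0 0"

```text
clock: 6.3
position: [540.9, -133.6, 103.0]
tcp_rot: [0.0, 0.987, 0.162, -0.0]
contact_force: [-0.1, 0.3, 0.3]
width: -0.2
grip_force: 0.0
```

Call:
servo_tool --pt "0 0.001 0 0 0" --pt "0 0.002 0 0 0" --pt "0 0.003 0 0 0" --pt "0 0.003 0 0 0"

```text
clock: 6.7
position: [543.9, -132.6, 103.0]
tcp_rot: [0.0, 0.987, 0.162, 0.0]
contact_force: [-1.0, -0.5, -0.3]
width: 0.2
grip_force: 0.0
```

Call:
servo_tool --pt "0 0.001 0 0 0" --pt "0 0.002 0 0 0" --pt "0 0.003 0 0 0" --pt "0 0.004 0 0 0" --pt "0 0.004 0 0 0"

```text
clock: 7.2
position: [547.3, -131.4, 102.9]
tcp_rot: [-0.0, 0.987, 0.162, -0.0]
contact_force: [-1.5, 0.1, 0.7]
width: 0.4
grip_force: 0.7
```

Call:
servo_tool --pt "0 0.001 0 0 0" --pt "0 0.002 0 0 0" --pt "0 0.003 0 0 0" --pt "0 0.003 0 0 0"

```text
clock: 7.6
position: [550.1, -130.5, 103.4]
tcp_rot: [-0.0, 0.987, 0.162, -0.0]
contact_force: [-2.8, -0.5, 7.7]
width: -0.0
grip_force: 4.3
```

```bash
python3 - <<'E'
from h import *
for n,c in reds():
    if n=="scene":cv2.imwrite("pics/s2.png",cv2.resize(c["frame"][150:270,190:320],None,fx=5,fy=5,interpolation=cv2.INTER_CUBIC)[:,:,::-1])
E
```

```text
scene 41 [312.1  97. ] [470.8 342.  123. ]
scene 56 [281.7 145.6] [506.9 104.3 123. ]
scene 56 [251.7 209.3] [ 563.9 -126.7  123. ]
top 55 [105.7 215.4] [468.9 343.6 123. ]
```

View pics/s2.png

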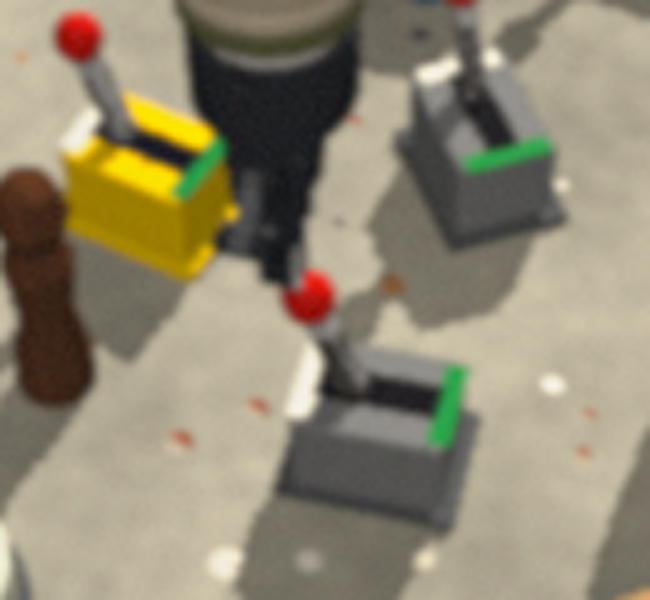

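```bash
python3 - <<'E'
from bench import bot
from h import *
o=bot.get_obs();print(o["position"].round(1),o["contact_force"].round(1),o["torque"].round(2))
c=bot.read_camera("scene");w=bot.read_camera("wrist")
cv2.imwrite("pics/w2.png",w["frame"][:,:,::-1])
v,u=np.mgrid[:384,:512]
P=(np.linalg.inv(c["K"])@np.stack([u,v,np.ones_like(u)]).reshape(3,-1))*c["z_map"].reshape(-1)
W=(c["R"].T@(P-c["t"][:,None])).T
q=c["R"]@np.array(o["position"])+c["t"];q=c["K"]@q;print(q/q[2])
a=np.radians(18.6);e=np.array([np.cos(a),np.sin(a)]);f=np.array([e[1],-e[0]])
D=W[:,:2]-o["position"][:2];X=D@e;Y=D@f;rgb=c["frame"].reshape(-1,3).astype(int);red=(rgb[:,0]>2*rgb[:,1]+20)
for z in range(90,190,6):
    for nm,s in(("r",red),("n",~red)):
        m=(W[:,2]>z)&(W[:,2]<=z+6)&(abs(X)<45)&(abs(Y)<60)&s
        if m.sum()>1:print(z,nm,m.sum(),"X",X[m].min().round(),X[m].max().round(),"Y",Y[m].min().round(),Y[m].max().round())
E
```

```text
[ 550.1 -130.5  103.4] [-3.3  1.   7.1] [-0.11  0.8  -0.02]
[246.31279737 212.85052623   1.        ]
90 n 12 X 15.0 30.0 Y -6.0 8.0
96 n 13 X 14.0 28.0 Y -5.0 7.0
102 n 14 X 11.0 26.0 Y -6.0 8.0
108 n 5 X 17.0 24.0 Y -0.0 8.0
114 n 4 X 5.0 22.0 Y 7.0 14.0
120 r 9 X 8.0 24.0 Y 6.0 15.0
120 n 10 X 3.0 26.0 Y 2.0 16.0
126 r 22 X 5.0 24.0 Y -2.0 15.0
126 n 9 X -0.0 26.0 Y -6.0 12.0
132 r 31 X 5.0 22.0 Y -7.0 13.0
132 n 5 X 7.0 16.0 Y -7.0 7.0
138 r 2 X 12.0 16.0 Y -3.0 4.0
138 n 6 X -10.0 11.0 Y 2.0 12.0
144 n 16 X -6.0 11.0 Y -1.0 15.0
150 n 13 X -7.0 11.0 Y -1.0 15.0
156 n 13 X -7.0 11.0 Y -5.0 15.0
162 n 6 X 8.0 11.0 Y -1.0 8.0
168 n 3 X 9.0 11.0 Y -6.0 -0.0
174 n 3 X 11.0 12.0 Y -6.0 10.0
180 n 10 X -6.0 12.0 Y -7.0 17.0
186 n 20 X -4.0 12.0 Y -36.0 34.0
```

View pics/w2.png

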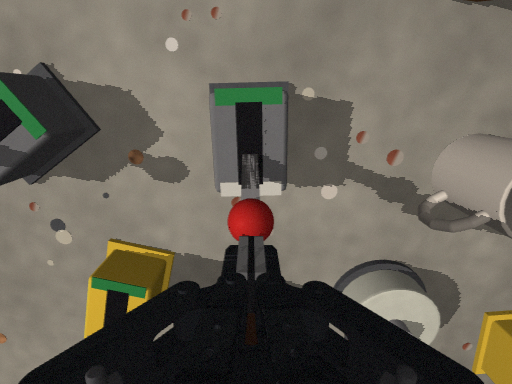

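```bash
python3 - <<'E'
from bench import bot
from h import *
w=bot.read_camera("wrist");T=w["tool_from_camera"];Z=w["z_map"];print(T.round(2).tolist())
for u,v in((250,215),(250,225),(242,240),(260,240),(242,250),(262,250),(240,265),(270,255),(250,95),(330,130)):
    p=np.linalg.inv(w["K"])@[u,v,1]*Z[v,u];print((u,v),(T@[*p,1])[:3].round(1),w["frame"][v,u])
E
```

```text
[[-0.0, -0.95, -0.32, 83.69], [1.0, -0.0, -0.0, -0.03], [0.0, -0.32, 0.95, -176.04], [0.0, 0.0, 0.0, 1.0]]
(250, 215) [ 21.5  -0.5 -32.7] [160  33  27]
(250, 225) [ 16.   -0.5 -34.1] [172  37  33]
(242, 240) [ 10.9  -4.8 -41.8] [74 71 70]
(260, 240) [ 11.2   4.8 -42.5] [76 72 71]
(242, 250) [ 11.1  -4.4 -52.5] [64 60 58]
(262, 250) [ 11.    5.5 -52.3] [68 69 67]
(240, 265) [ 11.   -5.  -65.5] [74 74 71]
(270, 255) [  6.8   9.7 -50.2] [18 20 22]
(250, 95) [84.3 -0.6 43.7] [ 47 119  63]
(330, 130) [ 52.3  76.9 103. ] [90 85 78]
```

Call:
servo_tool --pt "0 -0.001 0 -0.01 0" --pt "0 -0.04 0 -0.01 0" --pt "0 -0.04 0 -0.01 0" --pt "0 -0.04 0 -0.01 0"

```text
clock: 8.25
position: [512.5, -143.5, 113.6]
tcp_rot: [0.0, 0.987, 0.161, 0.0]
contact_force: [-0.1, 0.4, 0.8]
width: 0.0
grip_force: 0.0
```

```bash
cat > prof.py <<'E'
from bench import bot
from h import *
o=bot.get_obs();print(o["position"].round(1),o["contact_force"].round(1),o["width"])
_,qx,qy,_=o["tcp_rot"];a=2*np.arctan2(qy,qx);e=np.array([np.cos(a),np.sin(a)]);f=np.array([e[1],-e[0]])
for n,c in reds():
    if n!="scene":continue
    v,u=np.mgrid[:384,:512]
    P=(np.linalg.inv(c["K"])@np.stack([u,v,np.ones_like(u)]).reshape(3,-1))*c["z_map"].reshape(-1)
    W=(c["R"].T@(P-c["t"][:,None])).T
    D=W[:,:2]-o["position"][:2];X=D@e;Y=D@f
    for z in range(70,200,6):
        m=(W[:,2]>z)&(W[:,2]<=z+6)&(abs(X)<16)&(abs(Y)<25)
        if m.sum():print(z,m.sum(),"X",X[m].min().round(),X[m].max().round(),"Y",Y[m].min().round(),Y[m].max().round())
E
python3 prof.py
```

```text
[ 512.5 -143.5  113.6] [-0.1  0.4  0.8] 0.04815904629556236
scene 42 [312.   97.1] [470.8 341.7 123. ]
scene 59 [281.7 145.6] [506.9 104.3 123. ]
scene 65 [251.2 208.9] [ 562.3 -126.2  123. ]
142 1 X 5.0 5.0 Y 7.0 7.0
148 6 X 6.0 10.0 Y -2.0 9.0
154 15 X -12.0 11.0 Y -3.0 15.0
160 18 X -6.0 11.0 Y -4.0 15.0
166 14 X -6.0 11.0 Y -5.0 16.0
172 9 X 6.0 11.0 Y -7.0 13.0
178 2 X 11.0 12.0 Y 4.0 7.0
184 7 X 10.0 12.0 Y -13.0 14.0
190 14 X -2.0 13.0 Y -22.0 16.0
196 20 X -6.0 13.0 Y -24.0 18.0
top 54 [187.  198.3] [507.  104.5 123. ]
top 57 [105.8 215.4] [468.8 343.1 123. ]
```

The visible fingertip ends about 31 mm above the reported TCP, so the fingers were riding over the ball. Going 31 mm lower works whether or not the tips really are that short.

Call:
servo_tool --pt "0 0 0 0.031 0" --pt "0 0.012 0 0.031 0" --pt "0 0.018 0 0.031 0" --pt "0 0.021 0 0.031 0" --pt "0 0.024 0 0.031 0" --pt "0 0.027 0 0.031 0" --pt "0 0.029 0 0.031 0" --pt "0 0.031 0 0.031 0" --pt "0 0.031 0 0.031 0"

```text
clock: 9.25
position: [541.7, -133.3, 82.1]
tcp_rot: [-0.0, 0.987, 0.162, -0.0]
contact_force: [-1.9, -0.9, 0.1]
width: 0.1
grip_force: 0.7
```

Call:
servo_tool --pt "0 0.001 0 0 0" --pt "0 0.002 0 0 0" --pt "0 0.003 0 0 0" --pt "0 0.003 0 0 0"

```text
clock: 9.65
position: [544.8, -132.3, 81.9]
tcp_rot: [0.0, 0.987, 0.162, 0.0]
contact_force: [-2.0, -0.4, 1.1]
width: -0.2
grip_force: 0.8
```

Call:
servo_tool --pt "0 0.001 0 0 0" --pt "0 0.002 0 0 0" --pt "0 0.003 0 0 0" --pt "0 0.003 0 0 0"

```text
clock: 10.05
position: [547.6, -131.4, 82.0]
tcp_rot: [0.0, 0.987, 0.162, -0.0]
contact_force: [-2.2, 0.0, 2.5]
width: 0.2
grip_force: 1.1
```

Call:
servo_tool --pt "0 0.001 0 0 0" --pt "0 0.002 0 0 0" --pt "0 0.003 0 0 0" --pt "0 0.003 0 0 0"

```text
clock: 10.45
position: [548.9, -130.8, 81.9]
tcp_rot: [-0.0, 0.987, 0.162, -0.001]
contact_force: [-7.2, -2.3, 5.3]
width: 0.2
grip_force: 3.5
```

Switch C is blocked: it stopped hard with about 7 N. I'll back off and try switch B with the tool flipped.

Call:
servo_tool --pt "0 -0.025 0 0 0" --pt "0 -0.04 0 -0.03 0" --pt "0 -0.04 0 -0.07 0" --pt "0 0.005 -0.28 -0.07 -124" --pt "0 0.005 -0.28 -0.07 -124" --pt "0 0.005 -0.28 -0.07 -124" --pt "0 0.005 -0.28 -0.07 -124" --pt "0 0.005 -0.28 -0.07 -124" --pt "0 0.005 -0.28 -0.07 -124" --pt "0 0.005 -0.28 -0.07 -124" --pt "0 0.005 -0.28 -0.07 -124" --pt "0 0.005 -0.28 -0.07 -124" --pt "0 0.005 -0.28 -0.07 -124" --pt "0 0.005 -0.28 -0.07 -124" --pt "0 0.005 -0.28 -0.07 -124" --pt "0 0.005 -0.28 -0.07 -124" --pt "0 0.005 -0.28 -0.07 -124" --pt "0 0.005 -0.28 -0.07 -124" --pt "0 0.005 -0.28 -0.07 -124"

```text
clock: 12.35
position: [466.3, 137.0, 152.0]
tcp_rot: [0.0, 0.32, 0.947, 0.001]
contact_force: [-0.3, 0.0, -0.2]
width: -0.5
grip_force: 0.0
```

Call:
servo_tool --pt "0 0 0 0.04 0" --pt "0 0 0 0.07 0" --pt "0 0 0 0.07 0" --pt "0 -0.012 0 0.07 0" --pt "0 -0.02 0 0.07 0" --pt "0 -0.024 0 0.07 0" --pt "0 -0.027 0 0.07 0" --pt "0 -0.029 0 0.07 0" --pt "0 -0.031 0 0.07 0" --pt "0 -0.033 0 0.07 0" --pt "0 -0.035 0 0.07 0" --pt "0 -0.035 0 0.07 0"

```text
clock: 13.55
position: [493.7, 115.1, 81.9]
tcp_rot: [0.0, 0.32, 0.947, -0.0]
contact_force: [-1.9, 1.2, 1.6]
width: -0.1
grip_force: 1.1
```

Call:
servo_tool --pt "0 -0.001 0 0 0" --pt "0 -0.002 0 0 0" --pt "0 -0.003 0 0 0" --pt "0 -0.004 0 0 0" --pt "0 -0.004 0 0 0"

```text
clock: 14.05
position: [496.8, 112.8, 82.0]
tcp_rot: [0.0, 0.32, 0.947, -0.0]
contact_force: [-2.7, 1.0, 2.1]
width: 0.1
grip_force: 1.3
```

Call:
servo_tool --pt "0 -0.001 0 0 0" --pt "0 -0.002 0 0 0" --pt "0 -0.003 0 0 0" --pt "0 -0.003 0 0 0"

```text
clock: 14.45
position: [498.2, 111.8, 82.0]
tcp_rot: [-0.001, 0.32, 0.947, 0.0]
contact_force: [-7.2, 4.7, 4.5]
width: 0.1
grip_force: 3.9
```

Switch B is blocked too, so switch A must be the free one.

Call:
servo_tool --pt "0 0.03 0 0 0" --pt "0 0.045 0 -0.03 0" --pt "0 0.045 0 -0.07 0" --pt "0 0.203 0.131 -0.07 -41.6" --pt "0 0.203 0.131 -0.07 -41.6" --pt "0 0.203 0.131 -0.07 -41.6" --pt "0 0.203 0.131 -0.07 -41.6" --pt "0 0.203 0.131 -0.07 -41.6" --pt "0 0.203 0.131 -0.07 -41.6" --pt "0 0.203 0.131 -0.07 -41.6" --pt "0 0.203 0.131 -0.07 -41.6" --pt "0 0.203 0.131 0 -41.6" --pt "0 0.203 0.131 0 -41.6" --pt "0 0.203 0.131 0 -41.6"

```text
clock: 15.85
position: [416.8, 335.8, 79.8]
tcp_rot: [-0.002, -0.035, 0.999, -0.002]
contact_force: [0.2, -0.2, 0.9]
width: -0.1
grip_force: 0.0
```

Call:
servo_tool --pt "0 -0.012 0 0 0" --pt "0 -0.02 0 0 0" --pt "0 -0.024 0 0 0" --pt "0 -0.027 0 0 0" --pt "0 -0.029 0 0 0" --pt "0 -0.031 0 0 0" --pt "0 -0.033 0 0 0" --pt "0 -0.035 0 0 0" --pt "0 -0.037 0 0 0" --pt "0 -0.037 0 0 0"

```text
clock: 16.85
position: [454.6, 341.3, 81.9]
tcp_rot: [0.0, -0.037, 0.999, 0.0]
contact_force: [-1.3, -0.2, 1.5]
width: -0.0
grip_force: 1.0
```

Call:
servo_tool --pt "0 -0.002 0 0 0" --pt "0 -0.003 0 0 0" --pt "0 -0.004 0 0 0" --pt "0 -0.005 0 0 0" --pt "0 -0.005 0 0 0"

```text
clock: 17.35
position: [459.4, 341.5, 81.9]
tcp_rot: [0.0, -0.037, 0.999, 0.0]
contact_force: [-3.3, -0.4, 1.5]
width: -0.0
grip_force: 1.1
```

Call:
servo_tool --pt "0 -0.001 0 0 0" --pt "0 -0.002 0 0 0" --pt "0 -0.003 0 0 0" --pt "0 -0.003 0 0 0"

```text
clock: 17.75
position: [462.4, 341.7, 81.9]
tcp_rot: [0.0, -0.037, 0.999, 0.0]
contact_force: [-1.2, -0.7, 2.0]
width: -0.1
grip_force: 1.0
```

Call:
servo_tool --pt "0 -0.006 0 0 0" --pt "0 -0.012 0 0 0" --pt "0 -0.018 0 0 0" --pt "0 -0.024 0 0 0" --pt "0 -0.03 0 0 0" --pt "0 -0.036 0 0 0" --pt "0 -0.042 0 0 0" --pt "0 -0.047 0 0 0" --pt "0 -0.05 0 0 0" --pt "0 -0.052 0 0 0" --pt "0 -0.053 0 0 0" --pt "0 -0.053 0 0 0"

```text
clock: 18.95
position: [515.1, 345.3, 81.9]
tcp_rot: [-0.0, -0.037, 0.999, -0.0]
contact_force: [-1.0, -0.5, 0.5]
width: -0.3
grip_force: 0.4
```

Call:
servo_tool --pt "0 -0.001 0 0 0" --pt "0 -0.002 0 0 0" --pt "0 -0.003 0 0 0" --pt "0 -0.004 0 0 0" --pt "0 -0.004 0 0 0"

```text
clock: 19.45
position: [518.8, 345.9, 81.9]
tcp_rot: [-0.0, -0.037, 0.999, -0.0]
contact_force: [-2.5, -1.0, -0.3]
width: -0.1
grip_force: 1.3
```

Call:
servo_tool --pt "0 -0.001 0 0 0" --pt "0 -0.002 0 0 0" --pt "0 -0.003 0 0 0" --pt "0 -0.004 0 0 0" --pt "0 -0.004 0 0 0"

```text
clock: 19.95
position: [519.2, 345.9, 81.7]
tcp_rot: [-0.002, -0.038, 0.999, -0.001]
contact_force: [-14.0, -2.0, 3.3]
width: -0.2
grip_force: 7.0
```

A is at its stop (14 N). Next I try B.

Call:
servo_tool --pt "0 0.03 0 0 0" --pt "0 0.04 0 -0.03 0" --pt "0 0.045 0 -0.07 0" --pt "0 0.073 -0.205 -0.07 41.6" --pt "0 0.073 -0.205 -0.07 41.6" --pt "0 0.073 -0.205 -0.07 41.6" --pt "0 0.073 -0.205 -0.07 41.6" --pt "0 0.073 -0.205 -0.07 41.6" --pt "0 0.073 -0.205 -0.07 41.6" --pt "0 0.073 -0.205 -0.035 41.6" --pt "0 0.073 -0.205 0 41.6" --pt "0 0.073 -0.205 0 41.6" --pt "0 0.073 -0.205 0 41.6"

```text
clock: 21.25
position: [465.3, 138.0, 82.2]
tcp_rot: [-0.0, 0.318, 0.948, 0.0]
contact_force: [0.8, 0.1, -0.6]
width: -0.0
grip_force: 0.0
```

Call:
servo_tool --pt "0 -0.015 0 0 0" --pt "0 -0.025 0 0 0" --pt "0 -0.029 0 0 0" --pt "0 -0.032 0 0 0" --pt "0 -0.035 0 0 0" --pt "0 -0.037 0 0 0" --pt "0 -0.039 0 0 0" --pt "0 -0.039 0 0 0"

```text
clock: 22.05
position: [496.3, 112.6, 81.9]
tcp_rot: [-0.0, 0.32, 0.947, -0.0]
contact_force: [0.1, -0.7, 0.7]
width: -0.1
grip_force: 0.0
```

Call:
servo_tool --pt "0 -0.001 0 0 0" --pt "0 -0.002 0 0 0" --pt "0 -0.003 0 0 0" --pt "0 -0.003 0 0 0"

```text
clock: 22.45
position: [498.4, 111.1, 82.0]
tcp_rot: [-0.0, 0.32, 0.947, 0.0]
contact_force: [-2.3, 0.8, 2.9]
width: 0.3
grip_force: 1.3
```

Call:
servo_tool --pt "0 -0.001 0 0 0" --pt "0 -0.002 0 0 0" --pt "0 -0.002 0 0 0"

```text
clock: 22.75
position: [500.4, 109.6, 82.0]
tcp_rot: [0.0, 0.32, 0.947, 0.0]
contact_force: [-0.7, 2.1, 1.7]
width: -0.1
grip_force: 1.2
```

Call:
servo_tool --pt "0 -0.001 0 0 0" --pt "0 -0.002 0 0 0" --pt "0 -0.003 0 0 0" --pt "0 -0.003 0 0 0"

```text
clock: 23.15
position: [502.8, 107.7, 81.9]
tcp_rot: [0.0, 0.321, 0.947, -0.0]
contact_force: [-1.2, 0.9, 2.1]
width: 0.1
grip_force: 0.8
```

Call:
servo_tool --pt "0 -0.006 0 0 0" --pt "0 -0.012 0 0 0" --pt "0 -0.018 0 0 0" --pt "0 -0.024 0 0 0" --pt "0 -0.03 0 0 0" --pt "0 -0.036 0 0 0" --pt "0 -0.042 0 0 0" --pt "0 -0.046 0 0 0" --pt "0 -0.049 0 0 0" --pt "0 -0.051 0 0 0" --pt "0 -0.052 0 0 0" --pt "0 -0.052 0 0 0"

```text
clock: 24.35
position: [543.9, 76.1, 81.9]
tcp_rot: [-0.0, 0.32, 0.947, -0.0]
contact_force: [-1.8, -0.5, -0.5]
width: 0.3
grip_force: 0.3
```

Call:
servo_tool --pt "0 -0.001 0 0 0" --pt "0 -0.002 0 0 0" --pt "0 -0.003 0 0 0" --pt "0 -0.004 0 0 0" --pt "0 -0.004 0 0 0"

```text
clock: 24.85
position: [547.0, 74.0, 81.9]
tcp_rot: [-0.0, 0.32, 0.947, 0.0]
contact_force: [-1.5, 1.6, -0.5]
width: -0.2
grip_force: 1.2
```

Call:
servo_tool --pt "0 -0.001 0 0 0" --pt "0 -0.002 0 0 0" --pt "0 -0.003 0 0 0" --pt "0 -0.004 0 0 0" --pt "0 -0.004 0 0 0"

```text
clock: 25.35
position: [547.5, 73.5, 81.7]
tcp_rot: [-0.002, 0.319, 0.948, 0.0]
contact_force: [-11.0, 7.1, 2.2]
width: 0.1
grip_force: 7.0
```

B is on. Next is C.

Call:
servo_tool --pt "0 0.03 0 0 0" --pt "0 0.04 0 -0.03 0" --pt "0 0.045 0 -0.07 0" --pt "0 -0.1 -0.195 -0.07 -55.9" --pt "0 -0.1 -0.195 -0.07 -55.9" --pt "0 -0.1 -0.195 -0.07 -55.9" --pt "0 -0.1 -0.195 -0.07 -55.9" --pt "0 -0.1 -0.195 -0.07 -55.9" --pt "0 -0.1 -0.195 -0.07 -55.9" --pt "0 -0.1 -0.195 -0.07 -55.9" --pt "0 -0.1 -0.195 -0.07 -55.9" --pt "0 -0.1 -0.195 -0.03 -55.9" --pt "0 -0.1 -0.195 0 -55.9" --pt "0 -0.1 -0.195 0 -55.9" --pt "0 -0.1 -0.195 0 -55.9"

```text
clock: 26.85
position: [511.8, -143.7, 82.4]
tcp_rot: [-0.0, -0.161, 0.987, 0.0]
contact_force: [0.1, 0.6, 0.7]
width: -0.3
grip_force: 0.0
```

Call:
servo_tool --pt "0 -0.015 0 0 0" --pt "0 -0.025 0 0 0" --pt "0 -0.029 0 0 0" --pt "0 -0.032 0 0 0" --pt "0 -0.035 0 0 0" --pt "0 -0.037 0 0 0" --pt "0 -0.039 0 0 0" --pt "0 -0.039 0 0 0"

```text
clock: 27.65
position: [548.2, -131.9, 81.9]
tcp_rot: [-0.0, -0.161, 0.987, -0.0]
contact_force: [0.1, 0.0, -0.8]
width: -0.3
grip_force: 0.0
```

Call:
servo_tool --pt "0 -0.001 0 0 0" --pt "0 -0.002 0 0 0" --pt "0 -0.003 0 0 0" --pt "0 -0.003 0 0 0"

```text
clock: 28.05
position: [551.2, -130.9, 82.0]
tcp_rot: [-0.0, -0.161, 0.987, -0.0]
contact_force: [-1.4, 0.0, 1.4]
width: 0.1
grip_force: 0.8
```

Call:
servo_tool --pt "0 -0.001 0 0 0" --pt "0 -0.002 0 0 0" --pt "0 -0.003 0 0 0" --pt "0 -0.003 0 0 0"

```text
clock: 28.45
position: [554.3, -129.9, 82.0]
tcp_rot: [0.0, -0.161, 0.987, 0.0]
contact_force: [-0.3, 0.0, 0.4]
width: 0.1
grip_force: 0.6
```

Call:
servo_tool --pt "0 -0.006 0 0 0" --pt "0 -0.012 0 0 0" --pt "0 -0.018 0 0 0" --pt "0 -0.024 0 0 0" --pt "0 -0.03 0 0 0" --pt "0 -0.036 0 0 0" --pt "0 -0.042 0 0 0" --pt "0 -0.047 0 0 0" --pt "0 -0.05 0 0 0" --pt "0 -0.052 0 0 0" --pt "0 -0.053 0 0 0" --pt "0 -0.053 0 0 0"

```text
clock: 29.65
position: [604.4, -113.2, 81.9]
tcp_rot: [0.0, -0.161, 0.987, -0.0]
contact_force: [-0.3, 0.3, -0.5]
width: -0.1
grip_force: 0.4
```

Call:
servo_tool --pt "0 -0.001 0 0 0" --pt "0 -0.002 0 0 0" --pt "0 -0.003 0 0 0" --pt "0 -0.004 0 0 0" --pt "0 -0.004 0 0 0"

```text
clock: 30.15
position: [607.9, -112.1, 81.9]
tcp_rot: [-0.0, -0.161, 0.987, -0.0]
contact_force: [-2.5, -0.5, -0.8]
width: -0.1
grip_force: 1.4
```

Call:
servo_tool --pt "0 -0.001 0 0 0" --pt "0 -0.002 0 0 0" --pt "0 -0.003 0 0 0" --pt "0 -0.003 0 0 0"

```text
clock: 30.55
position: [608.3, -112.0, 81.6]
tcp_rot: [-0.003, -0.161, 0.987, -0.001]
contact_force: [-10.8, -2.9, 5.6]
width: 0.2
grip_force: 5.4
```

All three levers are at their stops. I'll move over the crank grip with the jaws open, then measure the fingertips and levers from there.

Call:
servo_tool --pt "0 0.03 0 0 0" --pt "0 0.04 0 -0.03 0" --pt "0 0.045 0 -0.07 0" --pt "0.7 0.22 -0.101 -0.07 90" --pt "0.7 0.22 -0.101 -0.07 90" --pt "0.7 0.22 -0.101 -0.07 90" --pt "0.7 0.22 -0.101 -0.07 90" --pt "0.7 0.22 -0.101 -0.07 90" --pt "0.7 0.22 -0.101 -0.07 90" --pt "0.7 0.22 -0.101 -0.07 90" --pt "0.7 0.22 -0.101 -0.07 90" --pt "0.7 0.22 -0.101 -0.07 90" --pt "0.7 0.22 -0.101 -0.07 90" --pt "0.7 0.22 -0.101 -0.07 90" --pt "0.7 0.22 -0.101 -0.07 90" --pt "0.7 0.22 -0.101 -0.07 90" --force 30

```text
clock: 32.15
position: [435.2, -276.4, 152.2]
tcp_rot: [0.001, 0.583, 0.813, 0.0]
contact_force: [0.1, 0.2, -0.3]
width: 60.0
grip_force: 0.0
```

```bash
cat > p2.py <<'E'
from bench import bot
from h import *
o=bot.get_obs();print(o["position"].round(1),o["tcp_rot"].round(3),o["width"])
for n,c in reds():
    if n=="scene":cv2.imwrite("pics/s3.png",cv2.resize(c["frame"][60:330,90:400],None,fx=2.5,fy=2.2,interpolation=cv2.INTER_CUBIC)[:,:,::-1])
w=bot.read_camera("wrist");T=w["tool_from_camera"]
v,u=np.mgrid[:384,:512]
P=np.linalg.inv(w["K"])@np.stack([u,v,np.ones_like(u)]).reshape(3,-1)*w["z_map"].reshape(-1)
X=(T[:3,:3]@P).T+T[:3,3]
m=(w["z_map"].reshape(-1)>0)&(abs(X[:,0])<13)&(abs(X[:,1])<60)&(X[:,2]>-75)&(X[:,2]<20)
for s in(-1,1):
    q=X[m&(X[:,1]*s>0)&(abs(X[:,1])>12)];print("finger",s,len(q),q.min(0).round(),q.max(0).round())
zt=o["position"][2]-104
g=(abs(X[:,0])<60)&(abs(X[:,1])<60)&(abs(X[:,2]-zt)<5);q=X[g];print("griptop",len(q),q.mean(0).round(1),q.min(0).round(),q.max(0).round())
E
python3 p2.py
```

```text
[ 435.2 -276.4  152.2] [0.001 0.583 0.813 0.   ] 60.00637622939457
scene 49 [335.2 103.4] [544.9 352.8 123. ]
scene 57 [292.6 164.4] [569.   58.5 123. ]
scene 76 [280.8 214.4] [ 631. -101.  123.]
top 52 [254.5 154.5] [ 631.3 -102.3  123. ]
top 52 [201.6 177.6] [567.9  59.7 123. ]
top 54 [103.5 190.6] [544.  352.2 123. ]
finger -1 1558 [-11. -44. -75.] [ 12. -30. -38.]
finger 1 1541 [-11.  29. -75.] [ 12.  44. -38.]
griptop 486 [ 2.7  0.1 48. ] [ -8. -10.  46.] [12. 11. 53.]
```

View pics/s3.png

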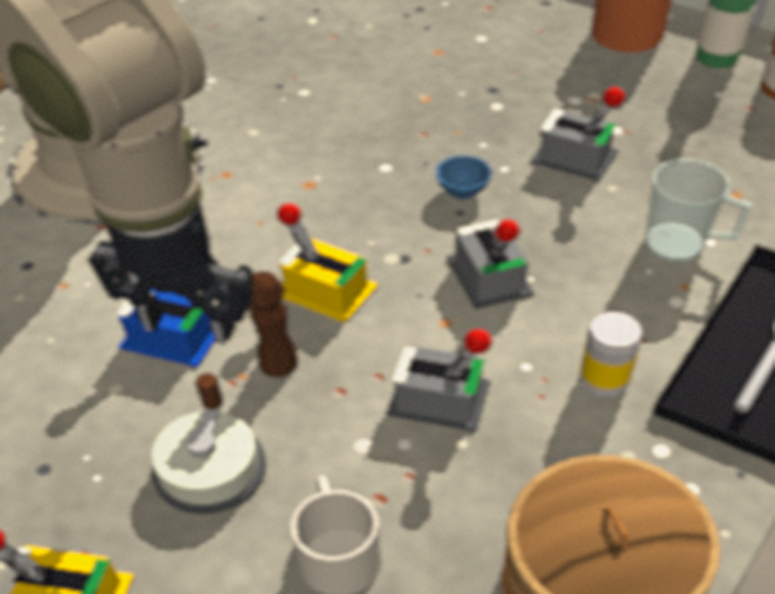

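All three levers lean to green, with the balls moved about 75 mm. The wrist camera shows the tips 38 mm behind the TCP when open, and the grip is centred. Descending to grasp.

Call:
servo_tool --pt "0.7 0.002 0 0.04 0" --pt "0.7 0.002 0 0.07 0" --pt "0.7 0.002 0 0.09 0" --pt "0.7 0.002 0 0.107 0" --pt "0.7 0.002 0 0.107 0" --pt "0 0.002 0 0.107 0" --pt "0 0.002 0 0.107 0" --pt "0 0.002 0 0.107 0" --pt "0 0.002 0 0.107 0" --pt "0 0.002 0 0.107 0" --pt "0 0.002 0 0.107 0" --force 25

```text
clock: 33.4
position: [434.4, -274.9, 45.7]
tcp_rot: [0.001, 0.584, 0.812, 0.0]
contact_force: [0.3, 0.2, 7.4]
width: 20.8
grip_force: 27.0
```

```bash
python3 - <<'E'
import numpy as np
psi=np.radians(108.6);a0=np.radians(116.7)
for i in range(0,22):
    th=.25*i;a=a0-th;d=50*np.array([np.cos(a)-np.cos(a0),np.sin(a)-np.sin(a0)])
    print(i,th,"%.1f %.1f"%(d@[np.cos(psi),np.sin(psi)],d@[np.sin(psi),-np.cos(psi)]))
E
```

```text
0 0.0 0.0 0.0
1 0.25 0.2 12.5
2 0.5 -2.7 24.6
3 0.75 -8.5 35.6
4 1.0 -16.8 44.9
5 1.25 -27.2 51.8
6 1.5 -39.0 55.9
7 1.75 -51.4 57.0
8 2.0 -63.7 55.0
9 2.25 -75.1 50.0
10 2.5 -84.9 42.3
11 2.75 -92.6 32.4
12 3.0 -97.5 21.0
13 3.25 -99.5 8.7
14 3.5 -98.3 -3.7
15 3.75 -94.1 -15.5
16 4.0 -87.2 -25.8
17 4.25 -77.9 -34.1
18 4.5 -66.8 -39.9
19 4.75 -54.7 -42.7
20 5.0 -42.2 -42.4
21 5.25 -30.2 -39.1
```

Call:
servo_tool --pt "0 0.001 0.006 0 0" --pt "0 0 0.0125 0 0" --pt "0 -0.001 0.0185 0 0" --pt "0 -0.0027 0.0246 0 0" --pt "0 -0.0027 0.0246 0 0"

```text
clock: 33.9
position: [459.1, -269.4, 45.7]
tcp_rot: [0.001, 0.584, 0.812, 0.0]
contact_force: [0.7, 1.0, 7.6]
width: 21.3
grip_force: 27.2
```

Turning freely with low force. I'll continue in tool-frame differences from this point.

Call:
servo_tool --pt "0 -0.0025 0.006 0 0" --pt "0 -0.0058 0.011 0 0" --pt "0 -0.0095 0.016 0 0" --pt "0 -0.0141 0.0203 0 0" --pt "0 -0.019 0.024 0 0" --pt "0 -0.0245 0.0272 0 0" --pt "0 -0.0303 0.0297 0 0" --pt "0 -0.0363 0.0313 0 0" --pt "0 -0.0425 0.0322 0 0" --pt "0 -0.0487 0.0324 0 0" --pt "0 -0.0487 0.0324 0 0"

```text
clock: 35.0
position: [505.6, -306.1, 45.9]
tcp_rot: [0.001, 0.584, 0.812, 0.0]
contact_force: [2.1, -0.3, 6.4]
width: 21.0
grip_force: 27.1
```

Call:
servo_tool --pt "0 -0.0062 -0.0005 0 0" --pt "0 -0.0123 -0.002 0 0" --pt "0 -0.0182 -0.0042 0 0" --pt "0 -0.0237 -0.007 0 0" --pt "0 -0.0288 -0.0106 0 0" --pt "0 -0.0335 -0.0147 0 0" --pt "0 -0.0376 -0.0195 0 0" --pt "0 -0.0412 -0.0246 0 0" --pt "0 -0.044 -0.0302 0 0" --pt "0 -0.0461 -0.036 0 0" --pt "0 -0.0474 -0.0421 0 0" --pt "0 -0.0481 -0.0483 0 0" --pt "0 -0.0478 -0.0545 0 0" --pt "0 -0.0469 -0.0607 0 0" --pt "0 -0.0469 -0.0607 0 0"

```text
clock: 36.5
position: [461.3, -369.6, 45.7]
tcp_rot: [0.001, 0.584, 0.811, -0.0]
contact_force: [-0.6, 0.5, 7.2]
width: 21.0
grip_force: 27.1
```

Call:
servo_tool --pt "0 0.0018 -0.0061 0 0" --pt "0 0.0042 -0.0118 0 0" --pt "0 0.0074 -0.0172 0 0" --pt "0 0.0111 -0.0221 0 0" --pt "0 0.0156 -0.0265 0 0" --pt "0 0.0204 -0.0304 0 0" --pt "0 0.0258 -0.0336 0 0" --pt "0 0.0315 -0.0362 0 0" --pt "0 0.0374 -0.038 0 0" --pt "0 0.0436 -0.039 0 0" --pt "0 0.0436 -0.039 0 0"

```text
clock: 37.6
position: [411.4, -339.9, 45.7]
tcp_rot: [0.001, 0.584, 0.812, 0.0]
contact_force: [0.6, 2.1, 6.0]
width: 21.0
grip_force: 27.1
```

Call:
servo_tool --pt "0 0.003 -0.0002 0 0" --pt "0 0.006 -0.0002 0 0" --pt "0 0.009 0 0 0" --pt "0 0.0105 0.0002 0 0" --pt "0 0.0105 0.0002 0 0"

```text
clock: 38.1
position: [408.3, -330.6, 45.7]
tcp_rot: [0.001, 0.584, 0.812, -0.0]
contact_force: [1.8, -0.1, 6.2]
width: 20.9
grip_force: 27.1
```

Call:
servo_tool --pt "0 0.0015 0.0001 0 0" --pt "0 0.003 0.0003 0 0" --pt "0 0.004 0.0005 0 0" --pt "0 0.004 0.0005 0 0"

```text
clock: 38.5
position: [407.9, -328.2, 45.8]
tcp_rot: [0.002, 0.585, 0.811, -0.0]
contact_force: [2.1, -4.8, 4.5]
width: 20.8
grip_force: 26.9
```

Call:
servo_tool --pt "0 0.0015 0.0002 0 0" --pt "0 0.0025 0.0004 0 0" --pt "0 0.0025 0.0004 0 0"

```text
clock: 38.8
position: [407.8, -327.5, 45.9]
tcp_rot: [0.003, 0.585, 0.811, -0.001]
contact_force: [2.7, -12.4, 1.2]
width: 20.8
grip_force: 26.6
```

At the hard stop (12 N, and the position no longer advances). I'll let go and retreat upwards.

Call:
servo_tool --pt "0.6 0 0 0 0" --pt "0.6 0 0 0 0" --pt "0.6 0 0 0 0" --pt "0.6 0 0 0 0" --pt "0.6 0 0 0 0" --pt "0.6 0 0 -0.03 0" --pt "0.6 0 0 -0.08 0" --pt "0.6 0 0 -0.13 0" --pt "0.6 0 0 -0.17 0" --pt "0.6 0 0 -0.17 0" --pt "0.6 -0.15 0 -0.17 0" --pt "0.6 -0.15 0 -0.17 0" --pt "0.6 -0.15 0 -0.17 0" --pt "0.6 -0.15 0 -0.17 0" --pt "0.6 -0.15 0 -0.17 0" --pt "0.6 -0.15 0 -0.17 0"

```text
clock: 40.4
position: [453.7, -464.4, 214.3]
tcp_rot: [-0.001, 0.584, 0.812, 0.0]
contact_force: [-0.1, 0.0, -0.2]
width: 51.3
grip_force: 0.0
```

```bash
python3 - <<'E'
from bench import bot
from h import *
o=bot.get_obs();print(o["clock"],o["position"].round(1),o["contact_force"].round(1),o["width"])
for n,c in reds():
    cv2.imwrite(f"pics/{n}_end.png",c["frame"][:,:,::-1])
    v,u=np.mgrid[:384,:512]
    P=(np.linalg.inv(c["K"])@np.stack([u,v,np.ones_like(u)]).reshape(3,-1))*c["z_map"].reshape(-1)
    W=(c["R"].T@(P-c["t"][:,None])).T
    m=(np.hypot(W[:,0]-457,W[:,1]+320)<75)&(W[:,2]>98)&(W[:,2]<108)
    if m.sum():
        g=W[m].mean(0);a=np.arctan2(g[1]+320,g[0]-457);print("grip",g.round(1),"wound",(np.radians(116.7)-a)%(2*np.pi))
E
```

```text
40.4 [ 453.7 -464.4  214.3] [-0.1  0.  -0.2] 51.28750955316572
scene 51 [335.3 103.5] [545.4 352.6 123. ]
scene 57 [292.6 164.4] [569.   58.5 123. ]
scene 78 [280.7 214.4] [ 630.9 -101.3  123. ]
grip [ 409.8 -331.   102.9] wound 4.949524489178146
top 52 [254.5 154.5] [ 631.3 -102.3  123. ]
top 52 [201.6 177.6] [567.9  59.7 123. ]
top 51 [103.3 190.5] [544.2 352.8 123. ]
grip [ 407.2 -328.2  102.2] wound 5.015604378571787
```

View pics/scene_end.png

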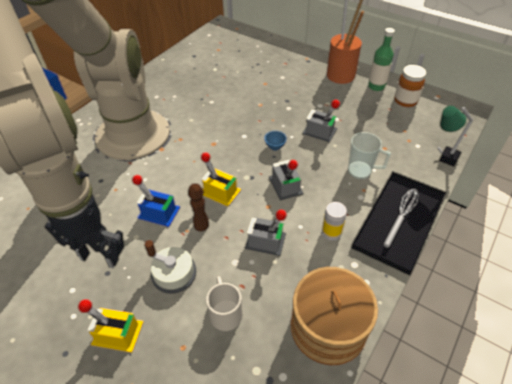

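The final picture shows all three red balls on the green side at (335,103), (293,164) and (281,214). The crank grip is at (150,247), about 5.0 rad wound. The bystanders are standing where they were and the gripper is clear, so I'm handing in.

```bash
python3 -c "
from bench import bot
print(bot.job_done())"
```

```text
the job is handed in; nothing more can be done
None
```

All three levers are fully on (order A, B, C), the crank is wound clockwise to its stop, the gripper has let go, the bystanders still stand in place, and the job is handed in at about 40 s.

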